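Uncap the lamp collimator and hold its sprung shutter half open

TASK

Get the lamp ready for a half-light reading: pull the push-on dust cap straight off the end of the collimator tube and lay it in the steel tray without dropping it. Then take the thumb tab on top of the sprung shutter, slide it to the half-open mark (never wide open, the detector would be overloaded) and finish while holding it there, since it springs shut if let go. Leave the other things on the bench where they are.

Things in the scene. Friction and masses are not known exactly. Their poses are not given: they have to be found in the camera images.
- optics: optical bench bolted to the worktop, rail 480 mm long, carrying a cream lamp house, black shutter guide, collimator tube and detector head. Origin on the worktop under the guide; z up; y along the rail, from lamp to detector; x across it (away from the robot at yaw 0). Lamp house x -60..60, y -173..-35, top z 125 mm; guide x -65..65 (spring barrel to x 123), y -34..4, top z 125
- tube_end (a point): centre of the open end face of the collimator tube, at x 0, y 85, z 78 mm of the optical bench. The tube lies along the bench's y: diameter 35 mm from y 12 to 62, then a spigot of diameter 26 from y 62 to 85, over which the cap is pushed up to the shoulder at y 62; rail top 58 mm below the axis
- detector (a point): centre of the detector head's window, facing the tube end, at y 207 mm of the optical bench; the head is 70 mm wide, reaches to y 287 and z 110 mm
- half_mark (a point): the half-open line of the engraved scale, on the top of the shutter guide (z 125 mm), straight above the tube's axis: five white lines 10 mm apart along the bench's x, the outer two shut and wide open, the long middle one half open
- cap: grey plastic dust cap, octagonal, 39 mm across flats (flats up, down and to both sides), 28 mm long, about 30 g. Origin at its centre, y along its axis to the closed end, away from the tube. Seated, its centre is at y 76 mm of the optical bench, 0.7 mm loose on the spigot. A snap bead holds it until pulled along +y of the bench with some 3 to 8 N; past the bead after about 11 mm, off the spigot after 23 mm
- shutter (a joint): travel of the shutter blade in m: 0 shut (where its spring keeps it), 0.020 half open, 0.040 wide open; opening moves it along -x of the optical bench (towards the robot). Spring force about 4 N when shut, 8 N at half, 12 N wide open
- tab_grip (a point): point to pinch in the aluminium thumb tab, which moves with the shutter blade: a block 14 mm along the slide, 12 mm across it, 40 mm high, from z 127.5 to 167.5 mm above the worktop, 2.5 mm clear of the guide's top, with a white pointer at its foot over the scale. The point is 152 mm above the worktop; shut it stands at x 20, y -15 mm of the optical bench, half open at x 0
- tray: open steel tray on the worktop, 120 (its x) by 160 (its y) mm outside, 18 mm high, walls and floor 3 mm; origin under its centre
- rack: white vial rack with small vials, 100 by 150 mm, 42 mm high, origin under its centre: leave alone
- screwdriver: screwdriver with yellow handle, 170 mm long, lying along its x: leave alone
- filter_ring: aluminium ring lying flat, diameter 43, 9 mm high: leave alone
- beaker: glass beaker, diameter 68, 90 mm high: leave alone
- wash_bottle: white wash bottle, diameter 68, 205 mm high with its spout: leave alone
- jar: amber jar with black lid, diameter 60, 85 mm high: leave alone
- cell_case: wooden case 70 by 110 mm, 35 mm high: leave alone
Things that resemble listed ones, but are neither listed nor needed, are in the scene too. What is meant by the cap is not blue or brown, and is the smaller of those in its own colour.

How it is judged:
By the outcome, as a careful person would: the job done as asked, in the order asked, and still so for the second after the job is handed in, while the arm keeps its last pose, push and grip.
It also fails if it takes over 58 s, if anything falls off the work surface, if the arm or the gripper's body presses on something with over 40 N, if the wrist force passes 120 N, or if a joint passes its speed limit or range.

ROBOT

A 6-joint arm with a two-finger parallel gripper is mounted at the origin on the work surface. World frame = base frame: x ahead of the robot, y to its left, z up, the work surface at z = 0. Lengths are in mm, angles in rad, forces in N, time in s.
With the tool pointing down it reaches from about 325 to 1000 mm from the base axis. Payload 5.1 kg.
Tool frame: the origin (TCP) lies midway between the tips of the shut fingers; the grasp point (between the pads) lies 19 mm behind it (hold_point_z is the distance from the TCP to the grasp point, in mm); z points along the fingers, y is the direction in which the jaws open and shut (so a half turn about z gives the same grasp; the last joint's range is limited). The gripper opens to 85 mm and grips with 20 to 120 N. Pads are 22 mm wide; open, the fingers measure 114 mm over their backs; the gripper's body (76 mm by 85 mm) begins 54 mm behind the grasp point. The pads swing forward as they close: fully open they stand 13 mm farther back than shut.
Start: joints at [1.2, 0.124, 1.65, -0, 1.367, -0.083], TCP at [184.52, 623.247, 231.322] pointing down, gripper open.
Joint ranges: [-2.61, 2.61], [-1.02, 2.33], [0.03, 2.71], [-1.35, 4.49], [0.32, 2.68], [-2.91, 2.91]. Speed limits (rad/s): [2.57, 2.57, 3.14, 3.14, 3.14, 3.14].

INTERFACE

Orientations are given as a unit quaternion [w, x, y, z].
In Python, from workcell import get_state, capture, finish_job, hold_point_z gives the robot as it stands. The module is installed in compiled form; this text tells all that it offers.
- The arm moves only by the tool servo_tool, never from a script. Its argument "plan" is text: rows parted by semicolons, each of 5 numbers parted by spaces: the shift along the tool's x, y, z in units of 2.5 cm (1.0 is 2.5 cm), then the turn about the tool's z in units of pi rad (1.0 is pi rad), then the opening, from 0 (shut) to 1 (fully open). In form: tx ty tz spin hand; .... A call has 1 to 12 rows; each row shifts and turns the commanded pose from where the row before left it, along the tool's axes as they then stand; what a row does not reach is not made up. A row lasts 1/8 s, in which the tool goes at most 62.5 mm and 10.7 degrees, less where a joint would pass 70% of its speed; a pose out of reach is approached as far as the arm can. A call with a number of a shift or a turn outside -1 to 1 is refused whole. A call with a gripper value outside its range is refused whole. The fingers move at their own pace and stop on an object; "force" is the grip in N (left out, the last holds). Time passes only in rows, so rows that do not move let the fingers close. It gives the time, the measured TCP pose, the force and the opening at its end, in the units of the state.
- get_state(): the state, without advancing time (a new reading comes with each control period).
- capture(name): name is "scene" or "top" or "wrist"; returns a dict with "img" (480x640x3 uint8, blue, green, red), "mtx" (3x3 intrinsics, pixels), "k1" (the pictures are not rectified: a ray, as slopes to the right and down, at radius r is drawn at 1 + k1 r^2 times it, then the intrinsics apply), "rvec" (rotation vector, rad) and "tvec" (3), from world to camera coordinates, as OpenCV has them; the wrist camera has in their place "tool_from_camera" (4x4, takes a point from camera to tool coordinates, whose origin is the TCP and whose axes are the flange's). Camera axes: x right, y down, z forward; pixel columns grow to the right and rows downward; lengths in mm; the calibration is good to about 2 mm. A picture is of the moment at which its call begins: read the wrist's pose just before it. There is no depth.
- finish_job(): hands the job in, once; it reports no verdict.
The state is a dict: "clock": time; "qpos": joint angles; "qd": joint speeds; "tau": joint torques, N m; "tcp_pos": TCP position; "eef_rot": TCP orientation; "ft_force": force on the tool from outside, world axes, zero at the start; "torque": the same for the moment, N m; "width": opening from 0.0 (shut) to 1.0 (fully open).
Only numpy, scipy, OpenCV 4.12 (cv2) and the standard library are available. Lean on these libraries where they do the work, as an engineer would, in place of code of your own. Each camera call takes 0.05 s, during which the arm holds its last target.

## Working session

There is one attempt and no reset: what is moved stays moved. The work goes in short steps, Python scripts to look and compute and a tool call to move; the robot and the scene stay as the last step left them, time stands still between calls to the robot, and variables do not carry over. Pictures are saved under pics/ and viewed, and the job is handed in when it is done.

Besides the shell and the picture viewer there is one more tool, called after "Emit:" as a command line: name --argument value ..., lists and objects as JSON in quotes. servo_tool: Moves the arm, as the interface text tells. Shifts and turns lie within -1 to 1; 1 stands for 2.5 cm of shift or pi rad of turn. Its arguments: {"type":"object","properties":{"plan":{"type":"string"},"force":{"type":"number"}},"required":["plan"]}

```bash
mkdir -p pics
python3 - <<'E'
from workcell import get_state,capture,hold_point_z
import cv2,json
print(get_state(), hold_point_z)
import pickle
d={}
for n in("scene","top","wrist"):
    c=capture(n);d[n]=c
    cv2.imwrite(f"pics/{n}0.png",c["img"]);print(n,{k:v for k,v in c.items() if k!="img"})
pickle.dump((d,get_state()),open("c0.pkl","wb"))
E
```

```text
{'clock': 0.0, 'qpos': array([ 1.20037437e+00,  1.24491750e-01,  1.65171809e+00,  1.44567087e-05,
        1.36747855e+00, -8.26081807e-02]), 'qd': array([ 0.00025446, -0.00096143, -0.00206597, -0.00041314,  0.0023644 ,
       -0.00122508]), 'tau': array([ 2.32039063e-03, -4.23617721e+01, -3.65454876e+01,  9.06489049e-05,
        7.11212866e-03, -9.64034612e-07]), 'tcp_pos': array([184.30925147, 622.67082122, 230.03559101]), 'eef_rot': array([-2.42231144e-04,  1.43412076e-01,  9.89662507e-01, -1.01951361e-03]), 'ft_force': array([-1.11991597, -0.27170807, -0.26847839]), 'torque': array([0.00164398, 0.03277992, 0.00997037]), 'width': 0.9969396917150088} 18.700000000000003
scene {'mtx': array([[523.93680891,   0.        , 311.22384797],
       [  0.        , 523.93680891, 249.35036216],
       [  0.        ,   0.        ,   1.        ]]), 'k1': 0.02645629917570425, 'rvec': array([ 0.82039692,  2.70821672, -0.84567527]), 'tvec': array([ 472.56428811, -201.408994  , 1580.66279319])}
top {'mtx': array([[441.24092183,   0.        , 322.75833751],
       [  0.        , 441.24092183, 236.93507306],
       [  0.        ,   0.        ,   1.        ]]), 'k1': 0.0068347660682942, 'rvec': array([ 2.19156538, -2.16301198,  0.13320984]), 'tvec': array([  -5.77054502,  577.69333219, 1006.57762976])}
wrist {'mtx': array([[387.03953653,   0.        , 315.98434696],
       [  0.        , 387.03953653, 240.47840641],
       [  0.        ,   0.        ,   1.        ]]), 'k1': -0.07939029838707715, 'tool_from_camera': array([[ 1.52437699e-04, -9.59946160e-01, -2.80184488e-01,
         7.19416495e+01],
       [ 9.99999895e-01,  2.67479243e-04, -3.72354622e-04,
        -6.24623890e-01],
       [ 4.32383924e-04, -2.80184402e-01,  9.59946099e-01,
        -1.43261036e+02],
       [ 0.00000000e+00,  0.00000000e+00,  0.00000000e+00,
         1.00000000e+00]])}
```

View pics/scene0.png

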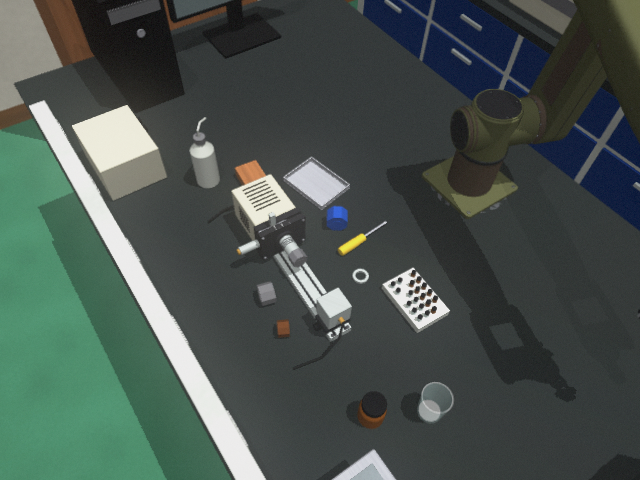

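View pics/top0.png

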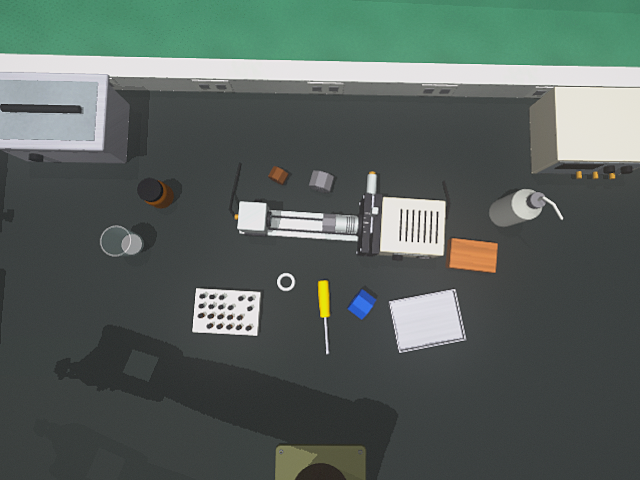

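View pics/wrist0.png

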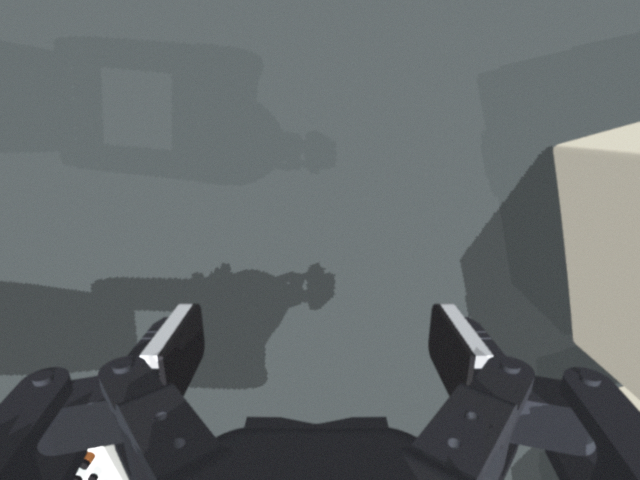

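```bash
cat > h.py <<'E'
import numpy as np,cv2,pickle
from scipy.spatial.transform import Rotation as R
def dist(c): return np.array([c["k1"],0,0,0,0.])
def ext(c,s=None):
    if "rvec" in c: return cv2.Rodrigues(c["rvec"])[0],np.array(c["tvec"]).ravel()
    q=s["eef_rot"];T=np.eye(4);T[:3,:3]=R.from_quat([q[1],q[2],q[3],q[0]]).as_matrix();T[:3,3]=s["tcp_pos"]
    M=np.linalg.inv(T@c["tool_from_camera"]);return M[:3,:3],M[:3,3]
def proj(P,c,s=None):
    r,t=ext(c,s);return cv2.projectPoints(np.atleast_2d(np.array(P,float)),cv2.Rodrigues(r)[0],t,c["mtx"],dist(c))[0][:,0]
def ray(uv,c,s=None):
    r,t=ext(c,s);u=cv2.undistortPoints(np.array([[uv]],float),c["mtx"],dist(c))[0,0]
    return -r.T@t, r.T@np.array([u[0],u[1],1])
def atz(uv,z,c,s=None):
    o,d=ray(uv,c,s);return o+d*(z-o[2])/d[2]
E
python3 - <<'E'
from h import *
d,s=pickle.load(open("c0.pkl","rb"))
for n in d:
    o,_=ray((320,240),d[n],s);print(n,o)
t=d["top"]
print(proj([[0,0,0],s["tcp_pos"],[300,0,0],[0,300,0]],t))
print(proj([[0,0,0],s["tcp_pos"],[300,0,0]],d["scene"]))
q=lambda uv,z:print(uv,z,atz(uv,z,t).round(1))
for uv in[(382,199),(445,199),(444,256),(381,254)]:q(uv,125)
for uv in[(390,300),(456,290),(466,340),(399,352)]:q(uv,18)
for uv in [(357,225),(324,225)]:q(uv,78)
E
python3 - <<'E'
import cv2
a=cv2.imread("pics/top0.png")
cv2.imwrite("pics/topz.png",cv2.resize(a[150:275,225:455],None,fx=3.4,fy=3.4,interpolation=cv2.INTER_CUBIC))
a=cv2.imread("pics/scene0.png")
cv2.imwrite("pics/scz.png",cv2.resize(a[170:350,215:370],None,fx=3.3,fy=3.3,interpolation=cv2.INTER_CUBIC))
E
```

```text
scene [1003.22266586  614.52917515 1173.99984269]
top [ 470.82162876   20.80413987 1060.59209485]
wrist [115.26739164 642.87276626 373.60674394]
[[320.22308018 490.74147234]
 [-28.63642286 441.49245682]
 [321.84701726 355.78238619]
 [187.63241512 490.43139547]]
[[468.30077736 182.40347868]
 [653.32703814 339.25932822]
 [390.38368141 226.00129203]]
(382, 199) 125 [ 651.9 -123.2  125. ]
(445, 199) 125 [ 654.  -259.7  125. ]
(444, 256) 125 [ 530.6 -255.6  125. ]
(381, 254) 125 [ 533.1 -120.9  125. ]
(390, 300) 18 [ 432.4 -158.1   18. ]
(456, 290) 18 [ 457.6 -314.3   18. ]
(466, 340) 18 [ 342.1 -335.4   18. ]
(399, 352) 18 [ 313.1 -178.5   18. ]
(357, 225) 78 [600.8 -74.   78. ]
(324, 225) 78 [5.997e+02 2.000e-01 7.800e+01]
```

View pics/topz.png

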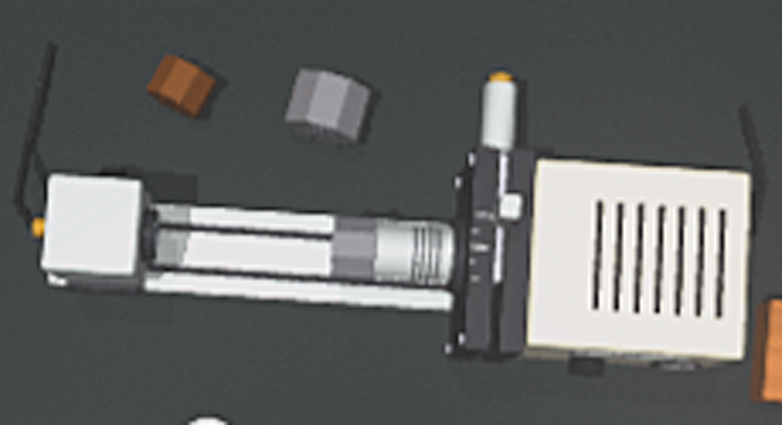

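View pics/scz.png

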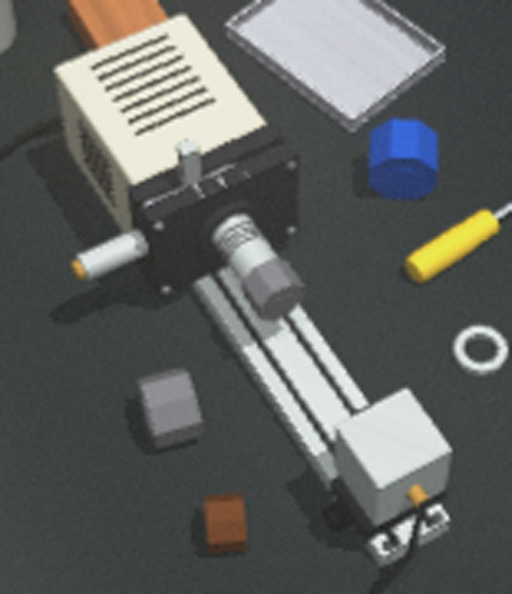

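```bash
cat > fit.py <<'E'
from h import *
from scipy.optimize import least_squares
d,s=pickle.load(open("c0.pkl","rb"))
tz=lambda u,v:(225+(u+.5)/3.4-.5,150+(v+.5)/3.4-.5)
sz=lambda u,v:(215+(u+.5)/3.3-.5,170+(v+.5)/3.3-.5)
obs=[("top",(60,-35,125),tz(537,159)),("top",(60,-173,125),tz(750,174)),("top",(-60,-173,125),tz(744,360)),("top",(-60,-35,125),tz(527,346)),
("top",(35,287,110),tz(49,174)),("top",(35,207,110),tz(142,181)),("top",(-35,207,110),tz(137,278)),("top",(-35,287,110),tz(43,272)),
("scene",(60,-173,125),sz(57,70)),("scene",(-60,-173,125),sz(185,15)),("scene",(-60,-35,125),sz(268,125)),("scene",(60,-35,125),sz(133,190)),
("scene",(-35,207,110),sz(403,388)),("scene",(35,207,110),sz(336,432)),("scene",(35,287,110),sz(380,522)),("scene",(-35,287,110),sz(451,453))]
def W(p,b):
    c,sn=np.cos(p[2]),np.sin(p[2]);b=np.atleast_2d(b).astype(float)
    return np.c_[p[0]+c*b[:,0]-sn*b[:,1],p[1]+sn*b[:,0]+c*b[:,1],b[:,2]]
def res(p,which=("top","scene")):
    return np.concatenate([proj(W(p,b),d[n])[0]-uv for n,b,uv in obs if n in which])
if __name__=="__main__":
    for w in(("top",),("scene",),("top","scene")):
        r=least_squares(lambda p:res(p,w),[595,-90,-.07]);print(w,r.x.round(4),np.abs(r.fun).max().round(2));print(r.fun.reshape(-1,2).round(1).tolist())
    p=r.x
    for k,b in dict(cap=(0,76,78),tubeend=(0,85,78),mark=(0,-15,125),tab=(20,-15,152),det=(0,207,78)).items(): print(k,W(p,b).round(1))
E
python3 fit.py
```

```text
('top',) [ 5.998877e+02 -8.731050e+01 -5.210000e-02] 6.05
[[0.4, -0.2], [1.4, -0.3], [1.2, 0.3], [0.5, 0.2], [-5.1, -1.9], [4.3, -1.5], [3.3, 1.9], [-6.1, 1.2]]
('scene',) [ 6.047862e+02 -8.148950e+01 -6.280000e-02] 4.8
[[-1.1, -0.0], [0.5, 0.1], [0.3, 1.1], [-0.4, -0.3], [0.6, -1.6], [-4.6, -2.0], [0.0, -2.3], [4.6, 4.8]]
('top', 'scene') [ 6.016624e+02 -8.532670e+01 -5.760000e-02] 6.97
[[-0.4, -0.9], [0.6, -0.7], [0.1, -0.1], [-0.6, -0.6], [-5.8, -3.4], [3.6, -2.8], [2.4, 0.5], [-7.0, -0.4], [-1.0, -1.2], [0.3, -1.2], [0.4, -0.4], [-0.1, -1.7], [1.1, -3.6], [-4.0, -4.0], [0.8, -4.5], [5.2, 2.5]]
cap [[606.   -9.5  78. ]]
tubeend [[ 6.066e+02 -5.000e-01  7.800e+01]]
mark [[ 600.8 -100.3  125. ]]
tab [[ 620.8 -101.5  152. ]]
det [[613.6 121.3  78. ]]
```

```bash
cat > fit2.py <<'E'
from fit import *
def res2(p,which):
    o=[]
    for n,b,uv in obs:
        if n not in which: continue
        b=list(b)
        if b[1]==207:b[1]=p[3]
        if b[1]==287:b[1]=p[4]
        o.append(proj(W(p,b),d[n])[0]-uv)
    return np.concatenate(o)
for w in(("top",),("scene",),("top","scene")):
    r=least_squares(lambda p:res2(p,w),[595,-90,-.07,207,287]);print(w,r.x.round(4));print(r.fun.reshape(-1,2).round(1).tolist())
p=r.x[:3]; np.save("bench.npy",p)
for k,b in dict(cap=(0,76,78),tubeend=(0,85,78),mark=(0,-15,125),tab=(20,-15,152),det=(0,207,78)).items(): print(k,W(p,b).round(1))
for n,f,(x0,y0,x1,y1) in (("top",3.4,(225,150,455,275)),("scene",3.3,(215,170,370,350))):
    im=cv2.resize(d[n]["img"][y0:y1,x0:x1],None,fx=f,fy=f,interpolation=cv2.INTER_CUBIC)
    def L(a,b,col):
        q=(proj(W(p,[a,b]),d[n])-[x0,y0]+.5)*f-.5
        cv2.line(im,*[tuple(int(v) for v in k) for k in q],col,1,cv2.LINE_AA)
    for yy in(62,90):
        o=[(19.5,8),(8,19.5),(-8,19.5),(-19.5,8),(-19.5,-8),(-8,-19.5),(8,-19.5),(19.5,-8)]
        for i in range(8):
            a,b=o[i],o[(i+1)%8];L((a[0],yy,78+a[1]),(b[0],yy,78+b[1]),(0,0,255))
    for yy in(-21,-9):L((13,yy,167.5),(27,yy,167.5),(0,255,0))
    for xx in(13,27):L((xx,-21,167.5),(xx,-9,167.5),(0,255,0));L((xx,-9,167.5),(xx,-9,127.5),(0,255,0))
    for xx in(-20,-10,0,10,20):L((xx,-8,125),(xx,0,125),(255,0,255))
    for a in((-60,-35),(60,-35),(60,-173),(-60,-173)):L((*a,125),(*a,100),(255,255,0))
    cv2.imwrite(f"pics/ov_{n}.png",im)
E
python3 fit2.py
```

```text
('top',) [ 5.999392e+02 -8.543820e+01 -5.190000e-02  2.134247e+02  2.730865e+02]
[[-0.5, -0.2], [0.5, -0.4], [0.3, 0.3], [-0.3, 0.2], [0.5, -1.5], [0.5, -1.7], [-0.5, 1.6], [-0.5, 1.6]]
('scene',) [ 6.048233e+02 -8.180070e+01 -6.240000e-02  2.139800e+02  2.817926e+02]
[[-1.1, -0.1], [0.4, 0.0], [0.3, 1.0], [-0.5, -0.3], [2.1, 0.5], [-3.2, 0.2], [-1.2, -4.2], [3.3, 2.9]]
('top', 'scene') [ 6.017587e+02 -8.452420e+01 -5.690000e-02  2.140528e+02  2.774326e+02]
[[-0.8, -1.0], [0.2, -0.8], [-0.3, -0.2], [-0.9, -0.6], [-1.8, -3.0], [-0.1, -3.0], [-1.2, 0.3], [-2.9, -0.0], [-0.9, -1.0], [0.4, -1.0], [0.6, -0.2], [0.0, -1.5], [2.9, -1.2], [-2.3, -1.5], [-1.2, -7.6], [3.1, -0.4]]
cap [[606.1  -8.6  78. ]]
tubeend [[6.066e+02 3.000e-01 7.800e+01]]
mark [[600.9 -99.5 125. ]]
tab [[ 620.9 -100.6  152. ]]
det [[613.5 122.1  78. ]]
```

View pics/ov_top.png

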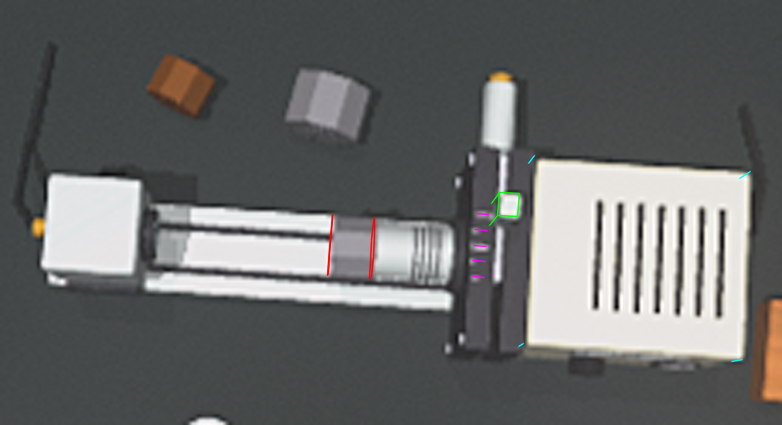

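View pics/ov_scene.png

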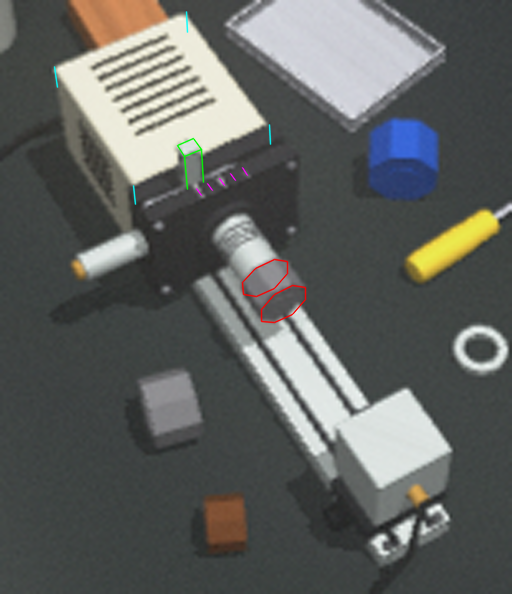

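Emit:
servo_tool --plan "0 0 0 0.0534 1;0 0 0 0.0534 1;0 0 0 0.0534 1;0 0 0 0.0534 1;0 0 0 0.0534 1;0 0 0 0.0534 1;0 0 0 0.0534 1;0 0 0 0.0534 1" --force 60

```text
clock: 1.15
tcp_pos: [184.4, 623.0, 230.8]
eef_rot: [0.0, 0.73, 0.684, -0.0]
ft_force: [-0.1, -0.3, -0.1]
width: 1.0
```

```bash
cat > to.py <<'E'
import sys
from h import *
from workcell import get_state
def axes(s):
    q=s["eef_rot"];return R.from_quat([q[1],q[2],q[3],q[0]]).as_matrix()
def rep(target=None,yaw=None):
    s=get_state();A=axes(s)
    print("t",round(s["clock"],2),"tcp",s["tcp_pos"].round(1),"ydir deg",round(np.degrees(np.arctan2(A[1,1],A[0,1])),2),"tilt",A[2].round(4),"F",s["ft_force"].round(1),"w",round(s["width"],3))
    print("q",s["qpos"].round(2))
    if target is not None: print("tool-frame shift units",(A.T@(np.array(target)-s["tcp_pos"])/25).round(3))
if __name__=="__main__":
    rep([float(a) for a in sys.argv[1:4]] if len(sys.argv)>3 else None)
E
python3 to.py 608 5 230
```

```text
t 1.15 tcp [184.4 623.  230.8] ydir deg -3.7 tilt [-8.e-04 -3.e-04 -1.e+00] F [-0.1 -0.3 -0.1] w 1.0
q [1.2  0.12 1.65 0.   1.37 1.27]
tool-frame shift units [-23.575  18.504   0.046]
```

Emit:
servo_tool --plan "-0.98 0.77 0 0 1;-0.98 0.77 0 0 1;-0.98 0.77 0 0 1;-0.98 0.77 0 0 1;-0.98 0.77 0 0 1;-0.98 0.77 0 0 1;-0.98 0.77 0 0 1;-0.98 0.77 0 0 1;-0.98 0.77 0 0 1;-0.98 0.77 0 0 1;-0.98 0.77 0 0 1;-0.98 0.77 0 0 1"

```text
clock: 2.65
tcp_pos: [398.0, 315.1, 231.0]
eef_rot: [-0.0, 0.728, 0.686, -0.0]
ft_force: [0.1, 0.0, 0.4]
width: 0.998
```

Emit:
servo_tool --plan "-0.98 0.77 0 0 1;-0.98 0.77 0 0 1;-0.98 0.77 0 0 1;-0.98 0.77 0 0 1;-0.98 0.77 0 0 1;-0.98 0.77 0 0 1;-0.98 0.77 0 0 1;-0.98 0.77 0 0 1;-0.98 0.77 0 0 1;-0.98 0.77 0 0 1;-0.98 0.77 0 0 1;0 0 0 0 1"

```text
clock: 4.15
tcp_pos: [593.7, 33.1, 230.7]
eef_rot: [-0.0, 0.729, 0.685, -0.0]
ft_force: [-0.1, 0.8, -0.6]
width: 1.001
```

```bash
python3 to.py 608 5 230
cat > snap.py <<'E'
import sys
from h import *
from workcell import get_state,capture
n,name=sys.argv[1:3]
s=get_state();c=capture(n);pickle.dump((c,s),open(f"{name}.pkl","wb"));cv2.imwrite(f"pics/{name}.png",c["img"])
E
python3 snap.py wrist w1
```

```text
t 4.15 tcp [593.7  33.1 230.7] ydir deg -3.53 tilt [-1.e-04 -9.e-04 -1.e+00] F [-0.1  0.8 -0.6] w 1.001
q [-0.03  0.    1.78 -0.    1.36  0.03]
tool-frame shift units [-1.087  0.641  0.029]
```

View pics/w1.png

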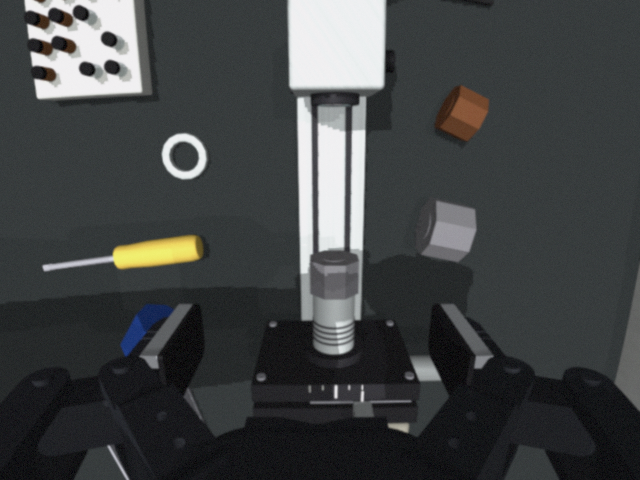

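```bash
cat > ovw.py <<'E'
import sys
from h import *
from fit import W
def draw(name,p,box,f,out,capoff=0):
    c,s=pickle.load(open(name+".pkl","rb"))
    x0,y0,x1,y1=box
    im=cv2.resize(c["img"][y0:y1,x0:x1],None,fx=f,fy=f,interpolation=cv2.INTER_CUBIC)
    def L(a,b,col):
        q=(proj(W(p,[a,b]),c,s)-[x0,y0]+.5)*f-.5
        cv2.line(im,*[tuple(int(v) for v in k) for k in q],col,1,cv2.LINE_AA)
    o=[(19.5,8),(8,19.5),(-8,19.5),(-19.5,8),(-19.5,-8),(-8,-19.5),(8,-19.5),(19.5,-8)]
    for yy in(62,90):
        for i in range(8):
            a,b=o[i],o[(i+1)%8];L((a[0],yy,78+a[1]),(b[0],yy,78+b[1]),(0,0,255))
    for yy in(-34,4):L((-65,yy,125),(65,yy,125),(0,255,255))
    for xx in(-65,65):L((xx,-34,125),(xx,4,125),(0,255,255))
    for xx in(-20,-10,0,10,20):L((xx,-8,125),(xx,0,125),(255,0,255))
    L((-35,207,110),(35,207,110),(0,255,0))
    cv2.imwrite(out,im)
if __name__=="__main__":
    draw("w1",np.load("bench.npy"),(240,60,440,440),1.6,"pics/w1a.png")
    draw("w1",np.load("bench.npy"),(240,240,430,420),3.3,"pics/w1b.png")
E
python3 ovw.py
```

```text
(no output)
```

View pics/w1b.png

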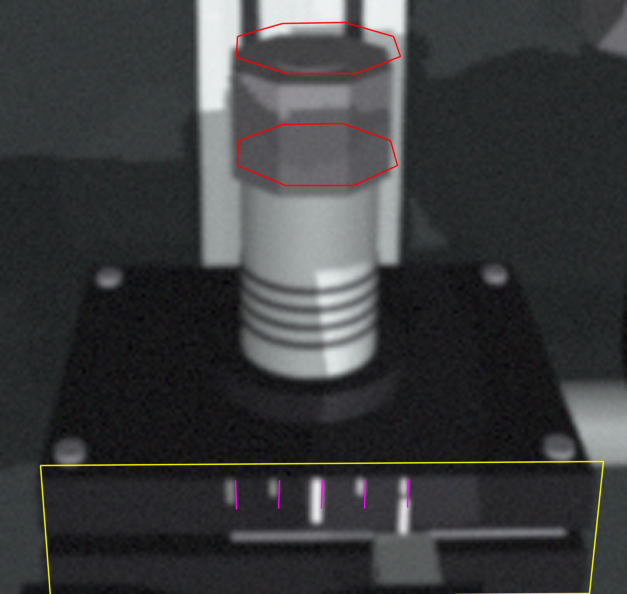

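```bash
cat > fit3.py <<'E'
from fit import *
c,s=pickle.load(open("w1.pkl","rb"))
wz=lambda u,v:(240+(u+.5)/3.3-.5,240+(v+.5)/3.3-.5)
ow=[((-65,4,125),wz(42,466)),((65,4,125),wz(588,461)),((-8,62,97.5),wz(270,193)),((8,62,97.5),wz(354,193)),((-8,90,97.5),wz(277,84)),((8,90,97.5),wz(352,81)),
((-35,None,110),(290,94)),((35,None,110),(384,93))]
um=[230,273,316,360,404]
def rw(p,z=0):
    o=[]
    for b,uv in ow:
        b=list(b); 
        if b[1] is None:b[1]=p[3]
        q=proj(W(p,b),c,s)[0]-uv
        if b[1]==p[3]: q[1]*=.3
        o.append(q)
    for k,u in enumerate(um):
        o.append([(proj(W(p,(-20+10*k,-4,125)),c,s)[0][0]-wz(u,0)[0])])
    return np.concatenate(o)
def rt(p): return res2(p)
r=least_squares(rw,[600,-85,-.05,207]);print(r.x.round(4));print(r.fun.round(2))
# all
def res2(p):
    return np.concatenate([proj(W(p,b),d[n])[0]-uv for n,b,uv in obs if b[1]<0])
r2=least_squares(lambda p:np.r_[rw(p),.5*res2(p)],[600,-85,-.05,207]);print(r2.x.round(4));print(r2.fun.round(2))
for p in(r.x,r2.x):
  for k,b in dict(cap=(0,76,78),mark=(0,-15,125),tab=(20,-15,152)).items(): print(k,W(p,b).round(1))
np.save("bench_w.npy",r.x[:3])
E
python3 fit3.py
```

```text
[ 6.002796e+02 -8.597810e+01 -5.520000e-02  2.097812e+02]
[-2.18  1.67  2.67  1.86  2.88 -0.47 -2.05 -0.6   0.77 -1.29 -0.86 -0.51
 -7.06  0.57  6.87  0.77 -0.    0.    0.01 -0.29 -0.62]
[ 6.003097e+02 -8.592700e+01 -5.500000e-02  2.097299e+02]
[-2.15  1.64  2.71  1.78  2.89 -0.53 -2.04 -0.67  0.77 -1.35 -0.85 -0.58
 -7.11  0.58  6.82  0.77  0.03  0.04  0.05 -0.26 -0.58 -0.08 -0.16  0.4
 -0.15  0.22  0.17 -0.1   0.02 -0.38 -0.74  0.24 -0.77  0.34 -0.42  0.13
 -1.02]
cap [[604.5 -10.1  78. ]]
mark [[ 599.5 -101.   125. ]]
tab [[ 619.4 -102.1  152. ]]
cap [[604.5 -10.   78. ]]
mark [[ 599.5 -100.9  125. ]]
tab [[ 619.5 -102.   152. ]]
```

```bash
python3 to.py 604.5 -9.5 61
```

```text
t 4.2 tcp [593.2  34.1 230.8] ydir deg -3.47 tilt [ 3.0e-04 -1.2e-03 -1.0e+00] F [-1.  -0.1 -0.1] w 0.999
q [-0.03  0.    1.78  0.    1.36  0.03]
tool-frame shift units [-1.713  0.566  6.789]
```

Emit:
servo_tool --plan "-0.86 0.28 0 0 1;-0.85 0.28 0.5 0 1;0 0 0.9 0 1;0 0 0.9 0 1;0 0 0.9 0 1;0 0 0.9 0 1;0 0 0 0 1;0 0 0 0 1"

```text
clock: 5.2
tcp_pos: [605.0, -9.4, 129.3]
eef_rot: [0.0, 0.728, 0.686, 0.0]
ft_force: [-0.2, -0.3, -0.3]
width: 1.001
```

```bash
python3 to.py 604.5 -9.5 61;python3 snap.py wrist w2
```

```text
t 5.2 tcp [605.   -9.4 129.3] ydir deg -3.41 tilt [-1.e-04  6.e-04 -1.e+00] F [-0.2 -0.3 -0.3] w 1.001
q [-0.1   0.11  1.84 -0.    1.19 -0.04]
tool-frame shift units [-0.005 -0.02   2.73 ]
```

View pics/w2.png

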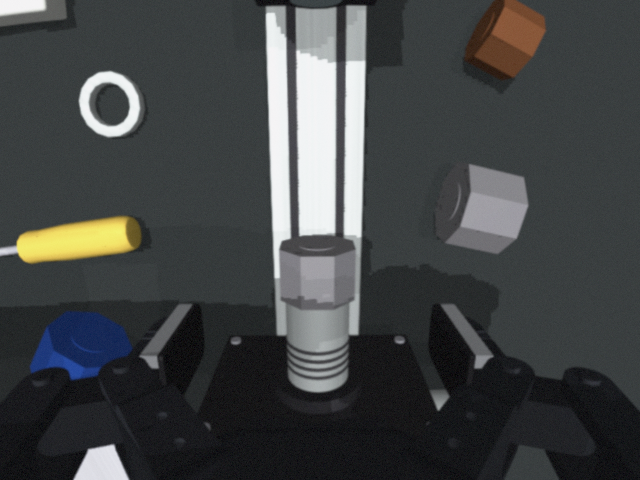

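Emit:
servo_tool --plan "0 0 0.7 0 1;0 0 0.7 0 1;0 0 0.7 0 1;0 0 0.62 0 1;0 0 0 0 1;0 0 0 0 1"

```text
clock: 6.0
tcp_pos: [605.1, -9.0, 61.1]
eef_rot: [0.0, 0.728, 0.686, 0.0]
ft_force: [0.6, 0.9, 0.1]
width: 0.998
```

```bash
python3 to.py 604.5 -9.5 61;python3 snap.py wrist w3
python3 - <<'E'
from ovw import *
draw("w3",np.load("bench_w.npy"),(200,150,440,420),2.2,"pics/w3b.png")
E
```

```text
t 6.0 tcp [605.1  -9.   61.1] ydir deg -3.38 tilt [-0.e+00  6.e-04 -1.e+00] F [0.6 0.9 0.1] w 0.998
q [-0.1   0.19  1.88 -0.    1.07 -0.04]
tool-frame shift units [-0.023 -0.021  0.004]
```

View pics/w3b.png

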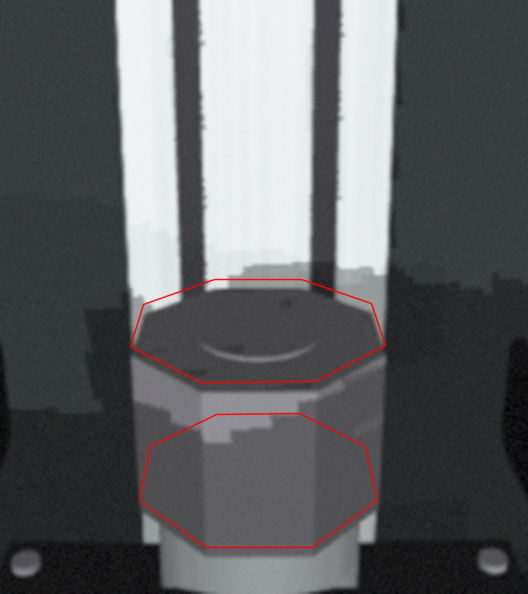

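Emit:
servo_tool --plan "0 0 0 0 0.3;0 0 0 0 0.3;0 0 0 0 0.3;0 0 0 0 0.3;0 0 0 0 0.3;0 0 0 0 0.3;0 0 0 0 0.3;0 0 0 0 0.3" --force 50

```text
clock: 7.05
tcp_pos: [605.1, -8.9, 61.2]
eef_rot: [0.0, 0.728, 0.686, 0.0]
ft_force: [0.8, -0.3, 2.8]
width: 0.444
```

```bash
python3 to.py;python3 snap.py wrist w4
```

```text
t 7.05 tcp [605.1  -8.9  61.2] ydir deg -3.38 tilt [-0.e+00  9.e-04 -1.e+00] F [ 0.8 -0.3  2.8] w 0.444
q [-0.1   0.19  1.88  0.    1.07 -0.04]
```

View pics/w4.png

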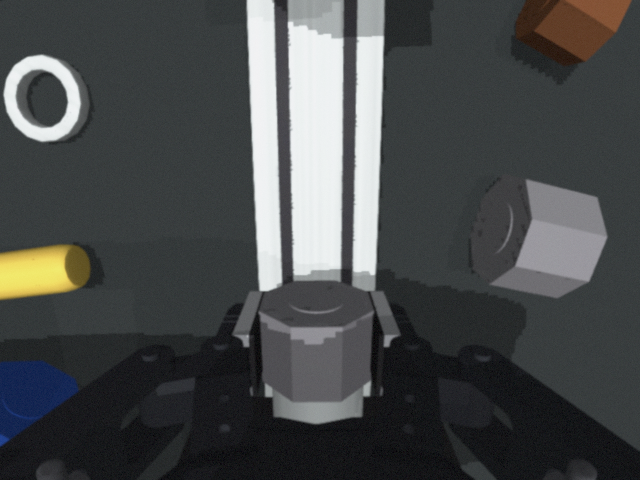

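Emit:
servo_tool --plan "0.12 0 0 0 0.3;0.12 0 0 0 0.3;0.12 0 0 0 0.3;0.12 0 0 0 0.3;0 0 0 0 0.3"

```text
clock: 7.72
tcp_pos: [605.7, 3.9, 61.0]
eef_rot: [-0.0, 0.728, 0.686, 0.001]
ft_force: [1.6, 1.6, 3.9]
width: 0.447
```

Emit:
servo_tool --plan "0.15 0 0 0 0.3;0.15 0 0 0 0.3;0.15 0 0 0 0.3;0.15 0 0 0 0.3;0.15 0 0 0 0.3;0.15 0 0 0 0.3;0 0 0 0 0.3"

```text
clock: 8.6
tcp_pos: [606.5, 25.9, 60.6]
eef_rot: [-0.0, 0.728, 0.686, -0.0]
ft_force: [0.4, -0.2, 0.0]
width: 0.445
```

```bash
python3 to.py;python3 snap.py wrist w5
```

```text
t 8.6 tcp [606.5  25.9  60.6] ydir deg -3.36 tilt [ 1.e-04 -6.e-04 -1.e+00] F [ 0.4 -0.2  0. ] w 0.445
q [-0.05  0.19  1.88  0.    1.07  0.01]
```

View pics/w5.png

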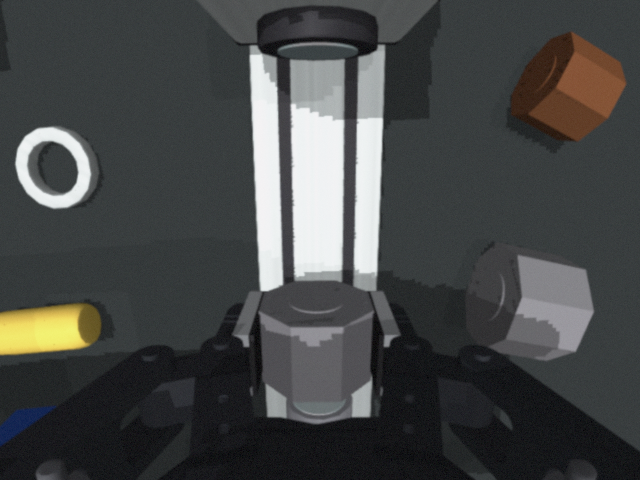

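Emit:
servo_tool --plan "0.2 0 0 0 0.3;0 0 -0.6 0 0.3;0 0 -0.9 0 0.3;0 0 -0.9 0 0.3;0 0 -0.9 0 0.3;0 0 -0.9 0 0.3;0 0 -0.6 0 0.3;0 0 0 0 0.3"

```text
clock: 9.65
tcp_pos: [608.0, 30.4, 183.0]
eef_rot: [0.001, 0.728, 0.686, 0.001]
ft_force: [-0.9, -0.6, -0.4]
width: 0.448
```

```bash
python3 to.py 386.3 -246.6 180
```

```text
t 9.65 tcp [608.   30.4 183. ] ydir deg -3.39 tilt [ 0.      0.0036 -1.    ] F [-0.9 -0.6 -0.4] w 0.448
q [-0.04  0.07  1.79 -0.    1.28  0.02]
tool-frame shift units [-11.586  -8.199   0.09 ]
```

Emit:
servo_tool --plan "-0.4 -0.28 0 0 0.3;-0.85 -0.6 0 0 0.3;-0.85 -0.6 0 0 0.3;-0.85 -0.6 0 0 0.3;-0.85 -0.6 0 0 0.3;-0.85 -0.6 0 0 0.3;-0.85 -0.6 0 0 0.3;-0.85 -0.6 0 0 0.3;-0.85 -0.6 0 0 0.3;-0.85 -0.6 0 0 0.3;-0.85 -0.6 0 0 0.3;-0.85 -0.6 0 0 0.3"

```text
clock: 11.15
tcp_pos: [418.5, -203.5, 179.7]
eef_rot: [-0.001, 0.728, 0.686, -0.0]
ft_force: [-0.2, -0.9, -1.3]
width: 0.447
```

Emit:
servo_tool --plan "-0.85 -0.6 0 0 0.3;-0.85 -0.6 0 0 0.3;-0.3 -0.2 0 -0.025 0.3;0 0 0 -0.025 0.3;0 0 0 -0.023 0.3;0 0 0 0 0.3;0 0 0 0 0.3"

```text
clock: 12.02
tcp_pos: [382.2, -250.5, 180.3]
eef_rot: [-0.0, 0.645, 0.764, -0.0]
ft_force: [-1.0, 0.4, 0.2]
width: 0.448
```

```bash
python3 to.py 386.3 -246.6 40;python3 snap.py wrist w6;python3 snap.py top t6
```

```text
t 12.03 tcp [ 382.2 -250.5  180.3] ydir deg 9.66 tilt [ 5.e-04 -6.e-04 -1.e+00] F [-1.   0.4  0.2] w 0.448
q [-0.7  -0.28  2.12 -0.    1.31 -0.87]
tool-frame shift units [0.124 0.192 5.612]
```

View pics/w6.png

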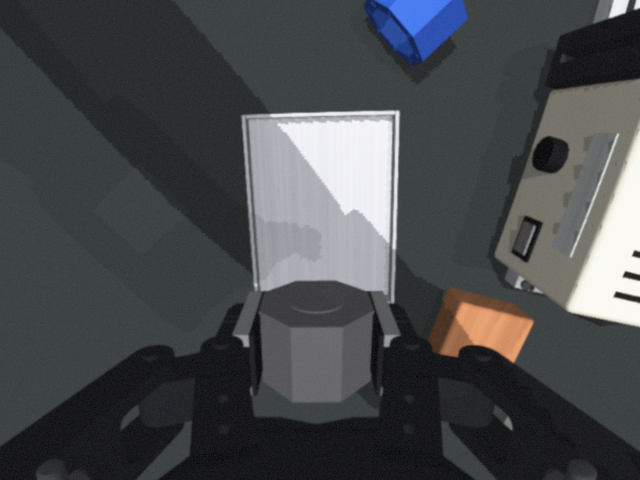

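View pics/t6.png

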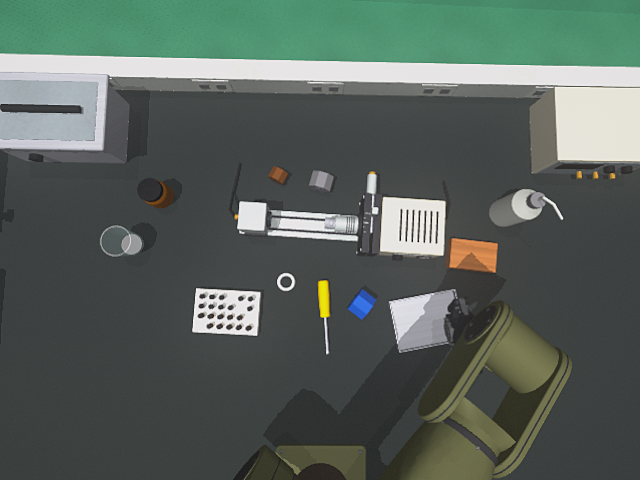

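Run:
```python
from h import *
c,s=pickle.load(open("w6.pkl","rb"))
for uv in[(243,116),(399,112),(395,300),(255,288)]: print(atz(uv,18,c,s).round(1))
print(proj([[386.3,-246.6,3]],c,s))
```

```text
[ 313.  -180.9   18. ]
[ 429.2 -158.    18. ]
[ 460.6 -310.1   18. ]
[ 339.8 -319.2   18. ]
[[322.85713171 211.16100734]]
```

Emit:
servo_tool --plan "0.12 0.19 0.8 0 0.3;0 0 0.9 0 0.3;0 0 0.9 0 0.3;0 0 0.9 0 0.3;0 0 0.9 0 0.3;0 0 0.9 0 0.3;0 0 0.8 0 0.3;0 0 0.1 0 0.3;0 0 0 0 0.3;0 0 0 0 0.3"

```text
clock: 13.38
tcp_pos: [387.9, -247.3, 26.9]
eef_rot: [0.001, 0.644, 0.765, 0.0]
ft_force: [-0.2, -1.6, -0.4]
width: 0.447
```

```bash
python3 to.py 386.3 -246.6 7;python3 snap.py wrist w7
```

```text
t 13.38 tcp [ 387.9 -247.3   26.9] ydir deg 9.75 tilt [-0.0015  0.0014 -1.    ] F [-0.2 -1.6 -0.4] w 0.447
q [-0.68 -0.07  2.22  0.    0.99 -0.85]
tool-frame shift units [ 0.041 -0.06   0.798]
```

View pics/w7.png

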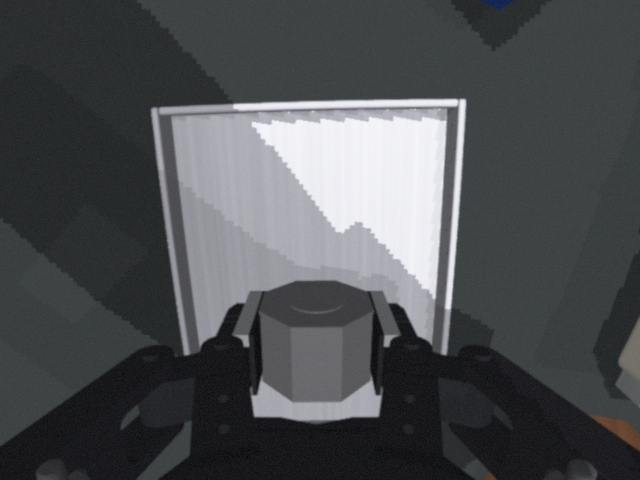

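Cap held squarely over the tray centre. Lowering slowly while watching the force.

Emit:
servo_tool --plan "0 0 0.3 0 0.3;0 0 0.2 0 0.3;0 0 0.15 0 0.3;0 0 0.1 0 0.3;0 0 0 0 0.3;0 0 0 0 0.3"

```text
clock: 14.18
tcp_pos: [387.3, -246.8, 7.2]
eef_rot: [0.0, 0.644, 0.765, -0.0]
ft_force: [-0.2, 0.0, -0.7]
width: 0.445
```

Emit:
servo_tool --plan "0 0 0.04 0 0.3;0 0 0 0 0.3;0 0 0 0 0.3"

```text
clock: 14.55
tcp_pos: [387.4, -246.9, 6.4]
eef_rot: [0.0, 0.644, 0.765, -0.0]
ft_force: [-1.0, 0.8, 2.5]
width: 0.441
```

Emit:
servo_tool --plan "0 0 0.03 0 0.3;0 0 0 0 0.3;0 0 0 0 0.3"

```text
clock: 14.92
tcp_pos: [387.4, -246.9, 6.3]
eef_rot: [-0.0, 0.644, 0.765, -0.0]
ft_force: [-2.7, 1.9, 9.2]
width: 0.446
```

Emit:
servo_tool --plan "0 0 0 0 0.5;0 0 0 0 0.6;0 0 0 0 0.65;0 0 0 0 0.65"

```text
clock: 15.42
tcp_pos: [387.1, -246.7, 5.1]
eef_rot: [-0.0, 0.644, 0.765, -0.0]
ft_force: [-0.2, 0.5, 0.3]
width: 0.649
```

Emit:
servo_tool --plan "0 0 -0.2 0 0.65;0 0 -0.5 0 0.65;0 0 -0.9 0 0.65;0 0 -0.9 0 0.65;0 0 -0.9 0 0.65;0 0 -0.9 0 0.65;0 0 -0.9 0 0.65;0 0 -0.9 0 0.65;0 0 -0.5 0 0.5"

```text
clock: 16.55
tcp_pos: [387.8, -247.2, 172.7]
eef_rot: [0.002, 0.644, 0.765, 0.0]
ft_force: [-1.2, -0.4, 0.8]
width: 0.503
```

```bash
python3 to.py 619.4 -102 210;python3 snap.py wrist w8
```

```text
t 16.55 tcp [ 387.8 -247.2  172.7] ydir deg 9.76 tilt [-0.0024  0.0021 -1.    ] F [-1.2 -0.4  0.8] w 0.503
q [-0.68 -0.27  2.12 -0.    1.29 -0.85]
tool-frame shift units [ 4.149 10.119 -1.483]
```

View pics/w8.png

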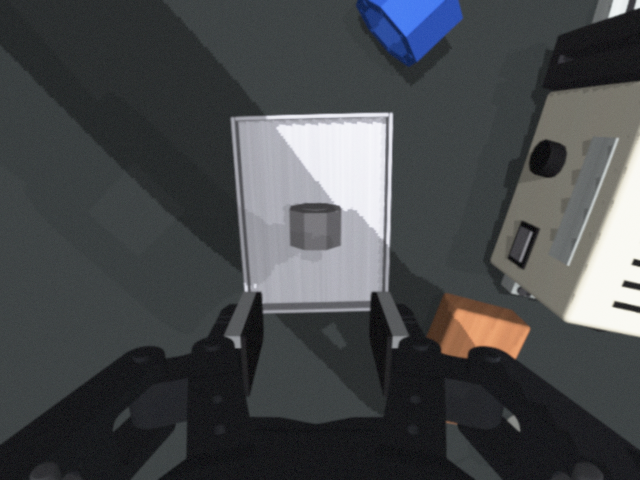

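Emit:
servo_tool --plan "0 0 -0.8 0.037 0.5;0 0 -0.7 0.037 0.5;0 0 0 0 0.5"

```text
clock: 16.98
tcp_pos: [387.7, -247.2, 208.9]
eef_rot: [0.001, 0.728, 0.685, 0.0]
ft_force: [0.9, 0.3, -0.2]
width: 0.5
```

```bash
python3 to.py 619.4 -90 210
```

```text
t 16.98 tcp [ 387.7 -247.2  208.9] ydir deg -3.49 tilt [-0.0014  0.002  -1.    ] F [ 0.9  0.3 -0.2] w 0.5
q [-0.68 -0.3   2.08 -0.    1.36 -0.62]
tool-frame shift units [ 6.839  8.869 -0.036]
```

Emit:
servo_tool --plan "0.4 0.5 0 0 0.5;0.65 0.84 0 0 0.5;0.65 0.84 0 0 0.5;0.65 0.84 0 0 0.5;0.65 0.84 0 0 0.5;0.65 0.84 0 0 0.5;0.65 0.84 0 0 0.5;0.65 0.84 0 0 0.5;0.65 0.84 0 0 0.5;0.65 0.84 0 0 0.5;0.6 0.8 0 0 0.5;0 0 0 0 0.5"

```text
clock: 18.48
tcp_pos: [619.4, -87.7, 205.8]
eef_rot: [-0.001, 0.728, 0.686, -0.001]
ft_force: [0.4, -0.1, 0.4]
width: 0.5
```

```bash
python3 to.py 619.4 -102 134;python3 snap.py wrist w9; python3 snap.py top t9
python3 - <<'E'
from ovw import *
draw("w9",np.load("bench_w.npy"),(220,150,440,440),2,"pics/w9b.png")
E
```

```text
t 18.48 tcp [619.4 -87.7 205.8] ydir deg -3.38 tilt [ 7.0e-04 -2.7e-03 -1.0e+00] F [ 0.4 -0.1  0.4] w 0.5
q [-0.23  0.09  1.73  0.    1.32 -0.17]
tool-frame shift units [-0.573  0.041  2.873]
```

View pics/w9.png

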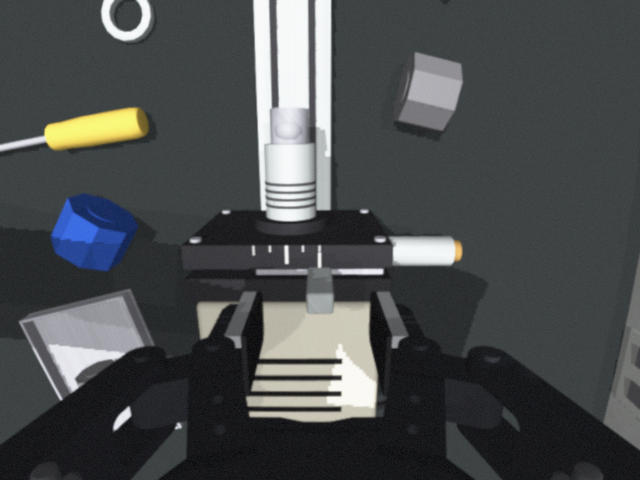

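View pics/w9b.png

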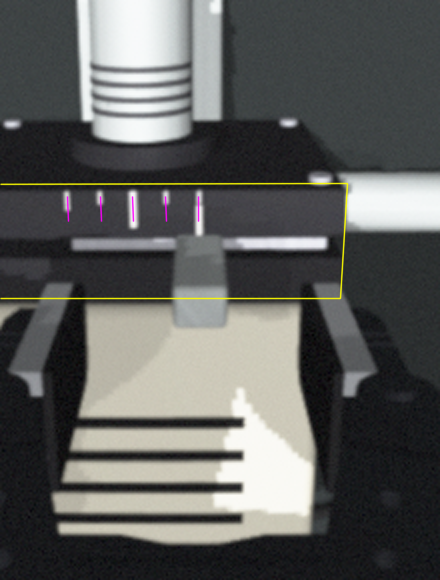

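Emit:
servo_tool --plan "-0.3 0.02 0 0 0.5;-0.27 0.02 0 0 0.5;0 0 0.5 0 0.5;0 0 0.5 0 0.5;0 0 0 0 0.5"

```text
clock: 19.2
tcp_pos: [617.7, -103.6, 180.3]
eef_rot: [-0.002, 0.729, 0.685, -0.001]
ft_force: [-1.0, 0.0, 0.5]
width: 0.494
```

```bash
python3 to.py 619.4 -102 134;python3 snap.py wrist w10
```

```text
t 19.2 tcp [ 617.7 -103.6  180.3] ydir deg -3.57 tilt [ 9.0e-04 -4.1e-03 -1.0e+00] F [-1.   0.   0.5] w 0.494
q [-0.25  0.11  1.75  0.    1.28 -0.19]
tool-frame shift units [0.066 0.073 1.85 ]
```

View pics/w10.png

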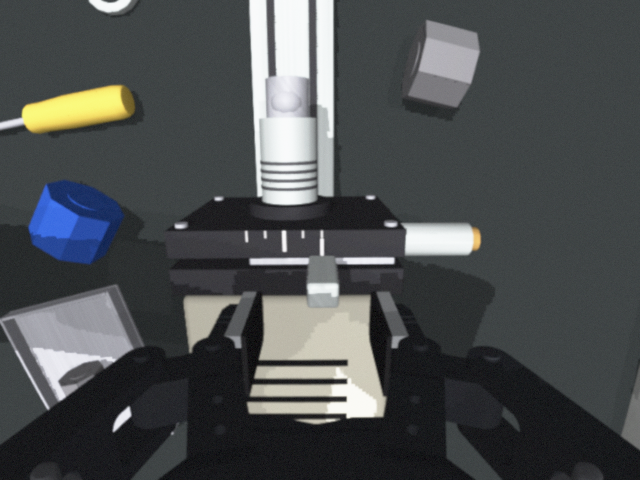

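Run:
```python
from ovw import *
p=np.load("bench_w.npy")
for n in("w9","w10"):
    c,s=pickle.load(open(n+".pkl","rb"));f=4
    x0,y0,x1,y1=230,200,410,330
    im=cv2.resize(c["img"][y0:y1,x0:x1],None,fx=f,fy=f,interpolation=cv2.INTER_CUBIC)
    def poly(P,col):
        q=(proj(W(p,P),c,s)-[x0,y0]+.5)*f-.5;cv2.polylines(im,[q.astype(int)],True,col)
    for z in(167.5,127.5):poly([(13,-21,z),(27,-21,z),(27,-9,z),(13,-9,z)],(0,255,0))
    for x in(-20,-10,0,10,20):poly([(x,-8,125),(x,0,125)],(255,0,255))
    cv2.imwrite(f"pics/{n}c.png",im)
```

```text
(no output)
```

View pics/w10c.png

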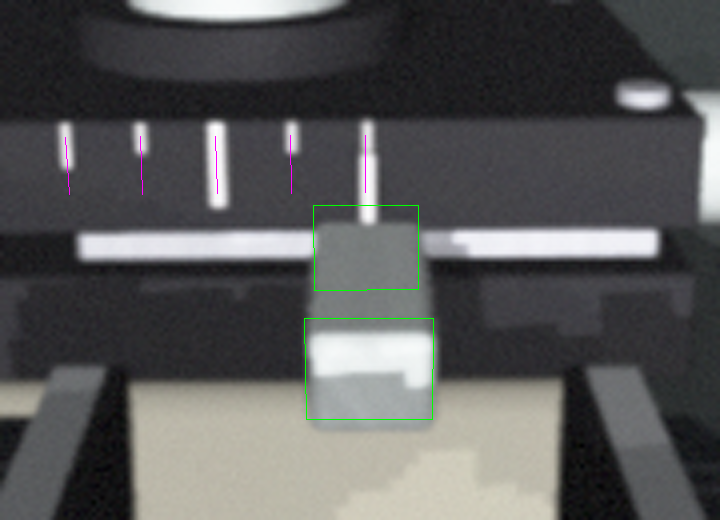

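Emit:
servo_tool --plan "0.02 0.08 0.4 0 0.5;0 0 0.5 0 0.5;0 0 0.5 0 0.5;0 0 0.44 0 0.5;0 0 0 0 0.5;0 0 0 0 0.5"

```text
clock: 20.0
tcp_pos: [621.3, -103.5, 137.1]
eef_rot: [0.0, 0.729, 0.685, 0.0]
ft_force: [0.0, -0.2, -0.4]
width: 0.495
```

```bash
python3 to.py 620 -103 134;python3 snap.py wrist w11
```

```text
t 20.0 tcp [ 621.3 -103.5  137.1] ydir deg -3.56 tilt [-1.e-04  4.e-04 -1.e+00] F [ 0.  -0.2 -0.4] w 0.495
q [-0.25  0.15  1.78 -0.    1.21 -0.19]
tool-frame shift units [ 0.018 -0.052  0.123]
```

View pics/w11.png

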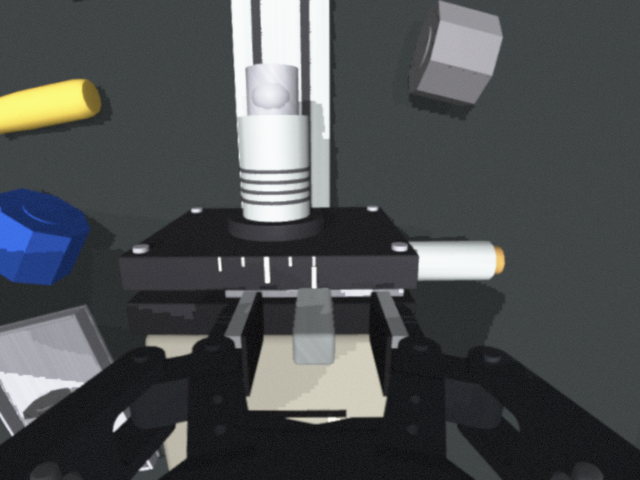

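Emit:
servo_tool --plan "0 -0.03 0.12 0 0.5;0 0 0 0 0.3;0 0 0 0 0.05;0 0 0 0 0;0 0 0 0 0;0 0 0 0 0;0 0 0 0 0;0 0 0 0 0;0 0 0 0 0" --force 70

```text
clock: 21.18
tcp_pos: [620.4, -103.5, 134.1]
eef_rot: [0.0, 0.729, 0.685, 0.0]
ft_force: [-0.5, 0.4, 2.6]
width: 0.15
```

```bash
python3 to.py 600 -102 134;python3 snap.py wrist w12
```

```text
t 21.18 tcp [ 620.4 -103.5  134.1] ydir deg -3.56 tilt [-1.e-04  3.e-04 -1.e+00] F [-0.5  0.4  2.6] w 0.15
q [-0.25  0.16  1.78 -0.    1.2  -0.19]
tool-frame shift units [ 0.008 -0.818  0.003]
```

View pics/w12.png

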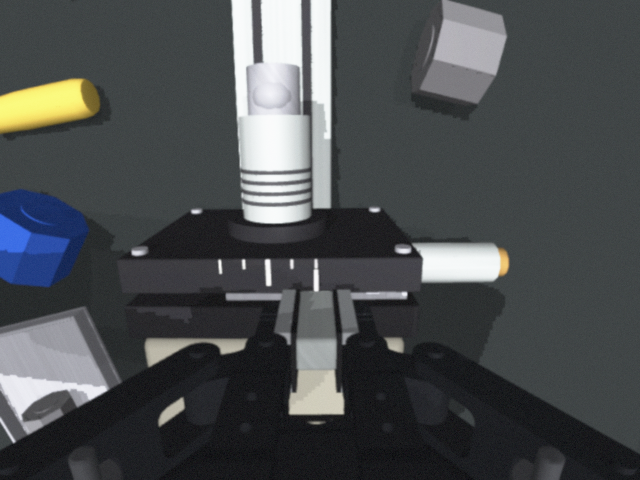

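Emit:
servo_tool --plan "0 -0.1 0 0 0;0 -0.1 0 0 0;0 -0.1 0 0 0;0 -0.1 0 0 0;0 -0.1 0 0 0;0 -0.1 0 0 0;0 -0.1 0 0 0;0 -0.05 0 0 0;0 0 0 0 0;0 0 0 0 0"

```text
clock: 22.48
tcp_pos: [602.8, -102.5, 134.1]
eef_rot: [0.001, 0.729, 0.685, 0.001]
ft_force: [7.1, -0.5, -1.7]
width: 0.151
```

```bash
cat > pz.py <<'E'
import sys
from h import *
n=sys.argv[1];c,s=pickle.load(open(n+".pkl","rb"))
cv2.imwrite(f"pics/{n}z.png",cv2.resize(c["img"][235:375,190:390],None,fx=4,fy=4,interpolation=cv2.INTER_CUBIC))
E
python3 to.py 600.4 -102.4 134;python3 snap.py wrist w13;python3 pz.py w13
```

```text
t 22.48 tcp [ 602.8 -102.5  134.1] ydir deg -3.57 tilt [-4.0e-04  3.7e-03 -1.0e+00] F [ 7.1 -0.5 -1.7] w 0.151
q [-0.26  0.12  1.83  0.    1.19 -0.19]
tool-frame shift units [-0.    -0.097  0.003]
```

View pics/w13z.png

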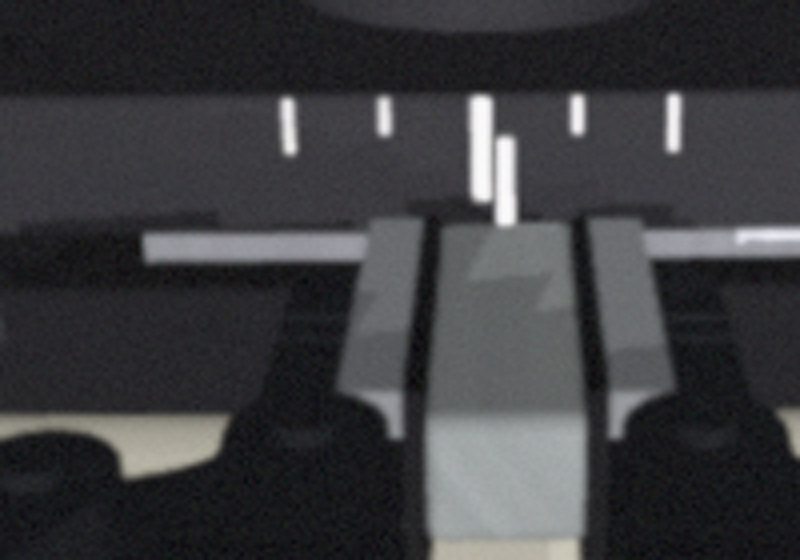

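Emit:
servo_tool --plan "0 -0.05 0 0 0;0 -0.05 0 0 0;0 0 0 0 0;0 0 0 0 0;0 0 0 0 0"

```text
clock: 23.15
tcp_pos: [600.4, -102.4, 134.1]
eef_rot: [0.002, 0.729, 0.685, 0.001]
ft_force: [7.7, -0.8, -1.7]
width: 0.149
```

```bash
python3 to.py 600.4 -102.4 134;python3 snap.py wrist w14;python3 pz.py w14
```

```text
t 23.15 tcp [ 600.4 -102.4  134.1] ydir deg -3.57 tilt [-4.e-04  4.e-03 -1.e+00] F [ 7.7 -0.8 -1.7] w 0.149
q [-0.26  0.11  1.83  0.    1.19 -0.19]
tool-frame shift units [-0.001 -0.     0.003]
```

View pics/w14z.png

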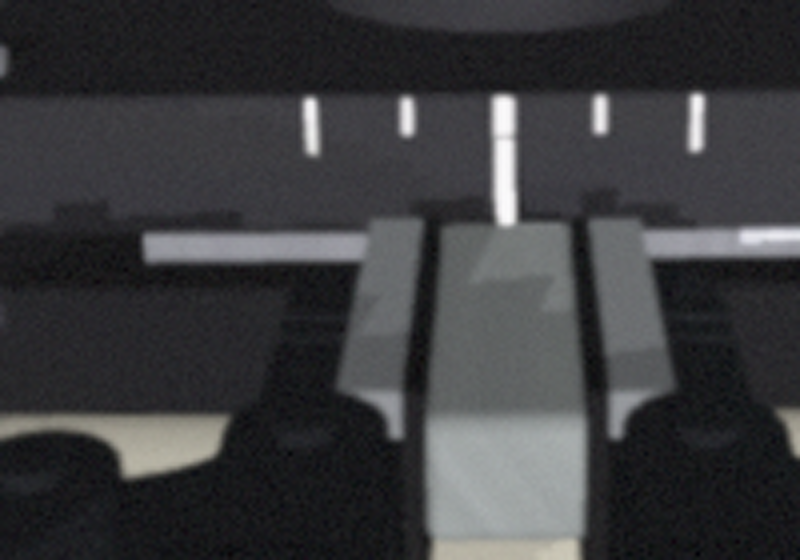

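Emit:
servo_tool --plan "0 0 0 0 0;0 0 0 0 0;0 0 0 0 0;0 0 0 0 0;0 0 0 0 0;0 0 0 0 0;0 0 0 0 0;0 0 0 0 0"

```text
clock: 24.2
tcp_pos: [600.4, -102.4, 134.1]
eef_rot: [0.002, 0.729, 0.685, 0.001]
ft_force: [7.9, -0.2, -2.1]
width: 0.153
```

```bash
python3 to.py;python3 snap.py scene s15
```

```text
t 24.2 tcp [ 600.4 -102.4  134.1] ydir deg -3.57 tilt [-5.e-04  4.e-03 -1.e+00] F [ 7.9 -0.2 -2.1] w 0.153
q [-0.26  0.11  1.83  0.    1.19 -0.19]
```

View pics/s15.png

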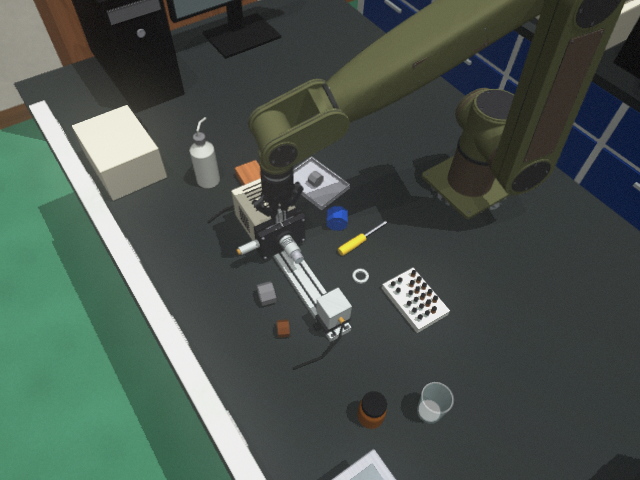

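The cap sits in the tray at about (316,178), the other things are where they were, and the shutter force is steady at 7.9 N.

```bash
python3 -c "from workcell import finish_job;print(finish_job())"
```

```text
the job is handed in; nothing more can be done
None
```

I pulled the grey cap straight off along the bench's +y and set it down in the middle of the steel tray; it was touching the tray floor when I let go. I then pinched the thumb tab, slid it 20 mm to the half-open mark, and handed the job in at about 24 s while still holding it there.

- **Shutter:** In the last wrist picture the pointer is on the long middle line, within about 0.3 mm. The arm had moved 20.0 mm. Over one more second of holding, the spring force stayed at about 8 N, as expected at half open, and neither the arm nor the grip moved.
- **Cap and bench:** The last scene picture shows the cap in the tray and the other things where they were.
- **Disagreement:** The first bench fits from the fixed cameras differed by about 5 mm between cameras. The wrist camera settled this to about 1 mm. The detector head's corners never fitted the listed dimensions, so I gave them little or no weight for the bench position.
- **Failed checks:** None.

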